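# Put the lid on the open glaze crock

## Robot

A 6-joint arm with a two-finger parallel gripper is mounted at the origin on the work surface. World frame = base frame: x ahead of the robot, y to its left, z up, the work surface at z = 0. Lengths are in m, angles in rad, forces in N, time in s.
With the tool pointing down it reaches from about 0.25 to 0.725 m from the base axis. Payload 4 kg.
Tool frame: the origin (TCP) lies on the centre line of the jaws, within the pads' length; the fingertips stand 17 mm ahead of it and the grasp point (between the pads) lies 2 mm behind it; z points along the fingers, y is the line along which they close (so a half turn about z gives the same grasp; the last joint's range is limited). The gripper opens to 85 mm and grips with 20 to 120 N. Pads are 22 mm wide; open, the fingers measure 114 mm over their backs; the gripper's body (76 mm by 85 mm) begins 54 mm behind the grasp point. The pads swing forward as they close: fully open they stand 13 mm farther back than shut.
Start: joints at [1.152, 0.241, 0.005, 1.335, 0, 1.571], TCP at [0.203, 0.457, 0.248] pointing down, gripper open.
Joint ranges: [-2.72, 2.72], [-1.05, 1.87], [-1.09, 1.28], [-1.99, 2.15], [-1.42, 1.44], [-3.14, 3.14]. Speed limits (rad/s): [2.79, 2.79, 3.14, 3.14, 3.14, 3.14].

## Interface

Orientations are given as a unit quaternion [x, y, z, w].
In Python, from workcell import get_obs, imaging, order gives the robot as it stands.
- The arm moves only by the tool apply_moves, never from a script. Its argument "targets" is a list that holds one entry, the list of rows, each a list of 5 numbers: the shift along the world's x, y, z in units of 40 mm (1.0 is 40 mm), then the turn about the world's z in degrees, then the gripper command: -1 is shut, 1 is fully open, values between are in proportion. In form: [[[dx, dy, dz, turn, fingers], ...]]. A call has 1 to 8 rows; each row shifts and turns the commanded pose from where the row before left it; what a row does not reach is not made up. A row lasts 1/12 s, in which the tool goes at most 41.7 mm and 7.16 degrees, less where a joint would pass 70% of its speed; a pose out of reach is approached as far as the arm can. A call is refused whole if a number of a shift passes 1 or a number of a turn 7.16, either way. A call with a gripper value outside its range is refused whole. The fingers move at their own pace and stop on an object; the grip force is fixed at half the most. Time passes only in rows, so rows that do not move let the fingers close. It gives the time, the measured TCP pose, the force, the opening and the grip force at its end, in the units of the state.
- get_obs(): the state, without advancing time (a new reading comes with each control period).
- imaging.camera(name): name is "side" or "top" or "wrist"; returns (picture, depth): 480x640x3 uint8, blue, green, red; 480x640 float32, m along the optical axis (not along the pixel's ray), 0 where there is no reading.
- imaging.get_calibration(name): a dict with "camera_matrix" (3x3 intrinsics, pixels), "eye" and "rotation" of the camera in the world; the wrist camera has in their place "hand_eye" (4x4, takes a point from camera to tool coordinates, whose origin is the TCP and whose axes are the flange's). Camera axes: x right, y down, z forward; pixel columns grow to the right and rows downward; lengths in m; the calibration is good to about 2 mm. A picture is of the moment at which its call begins: read the wrist's pose just before it. get_calibration takes no time and is no camera call.
- order.job_done(): hands the job in; it is judged then, once.
The state is a dict: "clock": time; "joint_pos": joint angles; "joint_vel": joint speeds; "tau": joint torques, N m; "eef_pos": TCP position; "tool_rot": TCP orientation; "ft_force": force on the tool from outside, world axes, zero at the start; "ft_torque": the same for the moment, N m; "grip_width": finger opening in m; "grasp_force": force on a finger pad.
Only numpy, scipy, OpenCV 4.12 (cv2) and the standard library are available. Lean on these libraries where they do the work, as an engineer would, in place of code of your own. Each camera call takes 0.05 s, during which the arm holds its last target. There are 200 camera calls.

## Task

Of the two stoneware glaze crocks one stands open: slide its loose wooden lid off the staging stand and over the crock's mouth until it drops into the recessed rim and sits fully home and level. Move it gently, without lifting it high or letting it fall, leave the other crock's lid alone and do not disturb the brush and the small pot on the stand.

Things in the scene. Friction and masses are not known exactly. Their poses are not given: they have to be found in the camera images.
- lid: Loose flat round wooden lid without a knob, 150 mm across, 18 mm thick, about 0.2 kg (varies), lying on the stand's deck. Origin: centre of its underside; z up. Too wide to grasp across; a push on its edge, fingers just above the deck, slides it. When its leading edge dips into the recess, push on until its trailing edge clears the lip and drops; then it has 3 mm of play each way.
- stand: Fixed plywood stand between the crocks. Deck 300 mm along its x, 260 mm along its y, top 119 mm above the table, 1 mm above the crocks' lips. Origin: on the table below the deck's centre. A crock stands 3 mm off each y end (axis 218 mm from the centre, up to 20 mm off along x); which end has the open one varies. Brush and small pot stand near the deck's x edges, clear of the lid's way.
- open_crock: Fixed grey stoneware crock without lid. Round, 118 mm high, 170 mm across the lip. Inside the 7 mm wide lip a recess 156 mm across and 8 mm deep ends on a flat ledge 16 mm wide round the 124 mm opening: the lid belongs on this ledge, its top then 10 mm above the lip. Origin: on the table below its centre; z up.
- seat (a point): Centre of the open crock's ledge, 110 mm above the table, on the crock's axis: the lid's origin lies here when it is home.
- closed_crock: Second fixed crock of the same shape at the stand's other end, already covered. Origin: on the table below its centre.
- other_lid: Identical loose lid already seated on the closed crock, its top 9 mm above the stand's deck, its edge about 13 mm beyond the deck's end. To be left alone. Origin: centre of its underside, z up.
- brush: Loose brush 170 mm long with a wooden handle, lying on the stand's deck along its -x edge. Bystander. Origin: underside, middle of its length.
- test_pot: Loose small closed glass pot, 38 mm in diameter, 45 mm high, on the stand's deck near its +x edge. Bystander. Origin: centre of its underside.
Mind the look-alikes: they are no part of the job. Leave any blue or white look-alike of the lid alone.

How it is judged:
At the end, for the whole second after the job is handed in: The lid lies at rest on the open crock's ledge: within 6 mm of the crock's axis, less than 2.5 mm above the ledge, tilted less than 0.03 rad; the other lid is within 10 mm and the brush and the small pot within 30 mm of where they started (horizontal distance between lid and seat below 0.006 m and z of lid in the frame of seat between -0.003 and 0.0025 m and angle between lid's own z axis and vertical below 0.03 rad and linear speed of lid below 0.02 m/s and angular speed of lid below 0.1 rad/s and distance of other_lid from where it was at the start of the episode below 0.01 m and distance of each of test_pot, brush from where it was at the start of the episode below 0.03 m); the robot touches nothing.
It fails at once if the lid moves faster than 0.7 m/s (dropped, thrown or knocked) (linear speed of lid above 0.7 m/s).
It fails at once if the lid is lifted more than about 100 mm above the deck (height (world z) of lid above 0.22 m).
It fails at once if the other crock's lid is moved by more than 10 mm (distance of other_lid from where it was at the start of the episode above 0.01 m).
It fails at once if the brush or the small pot is moved by more than 30 mm (distance of any of test_pot, brush from where it was at the start of the episode above 0.03 m).
It also fails if it takes over 35 s, if anything falls off the work surface, if the arm or the gripper's body presses on something with over 40 N, if the wrist force passes 120 N, or if a joint passes its speed limit or range.

## Working session

There is one attempt and no reset: what is moved stays moved. The work goes in short steps, Python scripts to look and compute and a tool call to move; the robot and the scene stay as the last step left them, time stands still between calls to the robot, and variables do not carry over. Pictures are saved under pics/ and viewed, at most 10 in all, crops included, and the job is handed in when it is done.

Besides the shell and the picture viewer there is one more tool, called after ">>>" as name([rows], argument=value, ...), one row to a line, values as JSON. apply_moves: Moves the arm, as the interface text tells. Its arguments: {"type":"object","properties":{"targets":{"type":"array","items":{"type":"array","items":{"type":"array","items":{"type":"number"}}}}},"required":["targets"]}

```bash
mkdir -p pics; cat > h.py <<'E'
import numpy as np, cv2
from workcell import get_obs, imaging, order
def cloud(name):
    o=get_obs(); im,d=imaging.camera(name); c=imaging.get_calibration(name); K=np.array(c["camera_matrix"])
    v,u=np.mgrid[0:480,0:640]
    P=np.stack([(u-K[0,2])/K[0,0]*d,(v-K[1,2])/K[1,1]*d,d],-1)
    if "eye" in c: W=P@np.array(c["rotation"]).T+np.array(c["eye"])
    else: W=None
    return im,d,W
E
python3 - <<'E'
from h import *
for n in("top","side"):
    im,d,W=cloud(n); cv2.imwrite(f"pics/{n}.png",im); np.savez(f"{n}.npz",im=im,d=d,W=W)
    c=imaging.get_calibration(n); print(n,c["eye"],np.round(c["rotation"],3).tolist())
o=get_obs();print(o["clock"],o["eef_pos"],o["tool_rot"],o["grip_width"])
E
```

```text
Traceback (most recent call last):
  File "h.py", line 7, in cloud
    if "eye" in c: W=P@np.array(c["rotation"]).T+np.array(c["eye"])
                     ~^~~~~~~~~~~~~~~~~~~~~~~~~~
ValueError: matmul: Input operand 1 has a mismatch in its core dimension 0, with gufunc signature (n?,k),(k,m?)->(n?,m?) (size 4 is different from 3)
```

Rotation is a quaternion.

```bash
sed -i 's/np.array(c\["rotation"\]).T/R.from_quat(c["rotation"]).as_matrix().T/; 1i from scipy.spatial.transform import Rotation as R' h.py
python3 - <<'E'
from h import *
for n in("top","side"):
    im,d,W=cloud(n); cv2.imwrite(f"pics/{n}.png",im); np.savez(f"{n}.npz",im=im,d=d,W=W)
    c=imaging.get_calibration(n); print(n,c["eye"],np.round(c["rotation"],3).tolist())
    print([ (p,np.round(W[p],3).tolist()) for p in [(120,160),(240,320),(240,160),(240,480),(360,320)]])
o=get_obs();print(o["clock"],o["eef_pos"],o["tool_rot"],o["grip_width"])
E
```

```text
top [0.36577735 0.0329347  1.09553088] [-0.702, 0.711, -0.028, 0.033]
[((120, 160), [0.719, 0.374, 0.0]), ((240, 320), [0.449, 0.04, 0.14]), ((240, 160), [0.465, 0.369, 0.003]), ((240, 480), [0.448, -0.254, 0.115]), ((360, 320), [0.219, 0.044, 0.001])]
side [0.14728656 0.91648499 0.6300749 ] [-0.127, 0.854, -0.499, 0.081]
[((120, 160), [1.943, -1.527, -0.113]), ((240, 320), [0.422, 0.023, 0.102]), ((240, 160), [0.879, 0.013, 0.025]), ((240, 480), [0.048, -0.279, -0.003]), ((360, 320), [0.34, 0.297, 0.001])]
0.15 [0.20313717 0.45638792 0.24762059] [ 2.07845351e-01  9.78161372e-01 -7.83855886e-04 -1.64016523e-04] 0.08511806896716495
```

View pics/top.png

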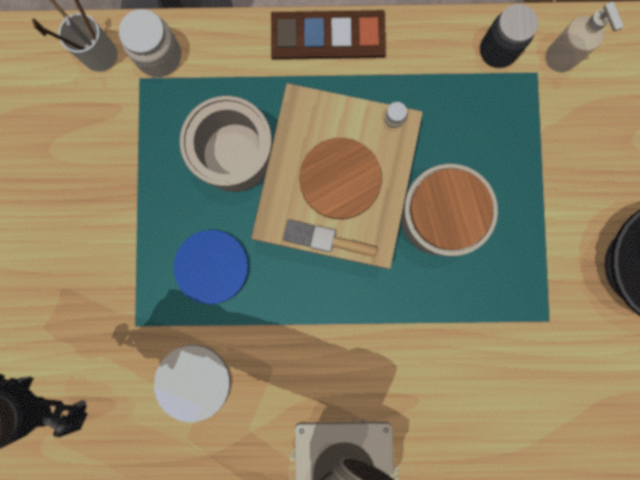

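View pics/side.png

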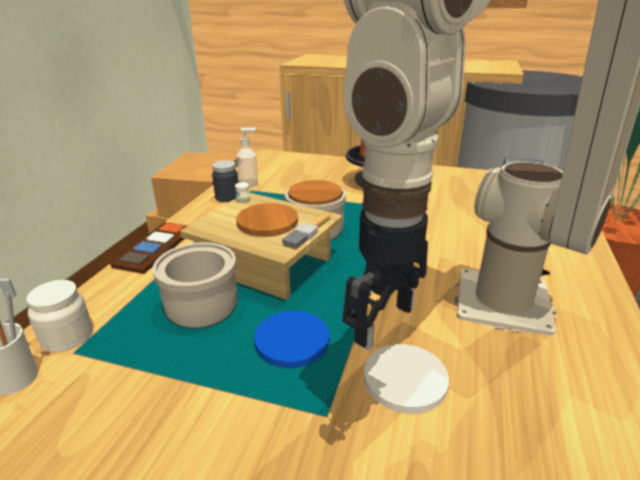

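The top view shows the wooden lid at (341,178) on the stand and the open crock at (226,142), which is the +y end. The covered crock is at (451,209), the brush at (330,238) and the pot at (396,113). The blue and white decoys lie on the table. The side view agrees.

```bash
cat >> h.py <<'E'
def rays(name,uv,z):
    c=imaging.get_calibration(name); K=np.array(c["camera_matrix"]); uv=np.atleast_2d(uv).astype(float)
    D=np.c_[(uv[:,0]-K[0,2])/K[0,0],(uv[:,1]-K[1,2])/K[1,1],np.ones(len(uv))]@R.from_quat(c["rotation"]).as_matrix().T
    e=np.array(c["eye"]); return e+D*((z-e[2])/D[:,2])[:,None]
def circ(P):
    A=np.c_[2*P[:,:2],np.ones(len(P))]; s=np.linalg.lstsq(A,(P[:,:2]**2).sum(1),rcond=None)[0]
    return s[0],s[1],np.sqrt(s[2]+s[0]**2+s[1]**2)
def lidmask(im):
    h=cv2.cvtColor(im,cv2.COLOR_BGR2HSV); b,g,r=[im[...,i].astype(int) for i in range(3)]
    return h,b,g,r
def blob(m,seed):
    m=cv2.morphologyEx(m.astype(np.uint8),cv2.MORPH_OPEN,np.ones((3,3)))
    n,l=cv2.connectedComponents(m); k=l[seed[1],seed[0]]
    c=max(cv2.findContours((l==k).astype(np.uint8),cv2.RETR_EXTERNAL,cv2.CHAIN_APPROX_NONE)[0],key=len)
    return cv2.convexHull(c)[:,0]
E
python3 - <<'E'
from h import *
f=np.load("top.npz"); im,W=f["im"],f["W"]
for p in [(341,178),(341,200),(330,170),(451,209),(275,170),(300,120),(215,98),(226,150),(200,110)]: print(p,im[p[1],p[0]],np.round(W[p[1],p[0]],3))
b,g,r=[im[...,i].astype(int) for i in range(3)]
m=(r-b>55)&(r<1.9*g+200)&(g<0.72*r)
def rep(n,m,s,z):
    try:
        h=blob(m,s); P=rays("top",h,z); print(n,len(h),np.round(circ(P),4),np.round(cv2.minEnclosingCircle(P[:,:2].astype(np.float32))[0],4))
    except Exception as e: print(n,e)
rep("lid",m,(341,178),.137); rep("other",m,(451,209),.128)
z=W[...,2]
# crock lip: depth band
v,u=np.mgrid[0:480,0:640]
m=(z>.105)&(z<.13)&((W[...,0]-.6)**2+(W[...,1]-.2)**2<.03)
hsv=cv2.cvtColor(im,cv2.COLOR_BGR2HSV); 
grey=m&(hsv[...,1]<75)
P=W[grey]; print("lip",grey.sum(),P.mean(0),hsv[98,215],hsv[170,275])
cx=P[:,:2].mean(0)
for _ in range(5):
    q=P[np.abs(np.hypot(*(P[:,:2]-cx).T)-.0815)<.01]; c=circ(q); cx=np.array(c[:2])
print(c,len(q),np.median(q[:,2]))
# deck
d=(np.abs(z-.119)<.006)&(hsv[...,1]>75)&(u>245)&(u<425)&(v>80)&(v<272)&(np.hypot(W[...,0]-cx[0],W[...,1]-cx[1])>.088)
n,l,st,_=cv2.connectedComponentsWithStats(d.astype(np.uint8)); k=1+st[1:,4].argmax()
uv=np.argwhere(l==k)[:,::-1]; D=rays("top",uv,.119)
print("deck",cv2.minAreaRect((D[:,:2]*1000).astype(np.float32)), np.median(W[...,2][l==k]))
print("pot",W[113,396],"brush",W[236,322],W[250,375])
vis=im.copy(); vis[grey]=(0,0,255); vis[l==k]=vis[l==k]//2; cv2.imwrite("pics/v1.png",vis[60:290,160:520])
E
```

```text
(341, 178) [ 71 107 159] [0.562 0.    0.137]
(341, 200) [ 72 108 160] [0.522 0.001 0.136]
(330, 170) [ 64  96 142] [0.577 0.02  0.139]
(451, 209) [ 67 101 150] [ 0.503 -0.199  0.131]
(275, 170) [ 97 135 159] [0.583 0.122 0.117]
(300, 120) [113 155 178] [0.676 0.075 0.12 ]
(215, 98) [142 154 161] [0.721 0.233 0.121]
(226, 150) [153 168 177] [0.649 0.233 0.012]
(200, 110) [115 127 138] [0.702 0.264 0.11 ]
lid 37 [0.5626 0.0021 0.0731] [0.5627 0.002 ]
other 38 [ 0.5045 -0.2005  0.0731] [ 0.5045 -0.2007]
lip 3287 [0.64111151 0.21432174 0.11351231] [ 19  30 161] [ 18  99 159]
(np.float64(0.6399534195880996), np.float64(0.21349471359644226), np.float64(0.0790242931239826)) 2041 0.11615290262098787
deck ((572.6435546875, 6.3925018310546875), (259.7898254394531, 298.2060546875), 77.06309509277344) 0.11950851602240531
pot [ 0.67203953 -0.09835237  0.16574269] brush [0.45661168 0.0360755  0.13779787] [ 0.43025474 -0.05871839  0.13682256]
```

View pics/v1.png

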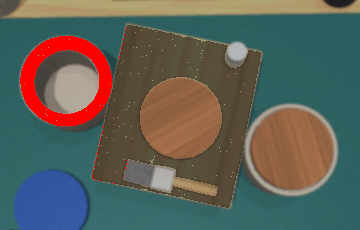

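The measurements agree with each other: lid (0.563,0.002) with top at z 0.137, crock (0.640,0.2135), deck 260x298 mm. The push heading is about 70° and 0.225 m long. I'll move behind the lid with the fingers spread across the push direction.

>>> apply_moves([
  [[0.51, -0.85, 0, -5.4, 1], [0.51, -0.85, 0, -5.4, 1], [0.51, -0.85, 0, -5.4, 1], [0.51, -0.85, 0, -5.4, 1], [0.51, -0.85, 0, -5.4, 1], [0.51, -0.85, 0, -5.4, 1], [0.51, -0.85, 0, -5.4, 1], [0.51, -0.85, 0, -5.4, 1]],
])

```text
clock: 0.82
eef_pos: [0.3669, 0.183, 0.2482]
tool_rot: [0.555, 0.832, 0.0, -0.0]
ft_force: [1.2, 0.4, -0.2]
grip_width: 0.0855
grasp_force: 0.0
```

>>> apply_moves([
  [[0.51, -0.85, 0, -5.4, 1], [0.51, -0.85, 0, -5.4, 1], [0.51, -0.85, 0, -5.4, 1], [0.51, -0.85, 0, -5.4, 1], [0.51, -0.85, 0, -5.4, 1], [0.51, -0.85, 0, -5.4, 1], [0.51, -0.85, 0, -5.4, 1], [0.51, -0.85, 0, -5.4, 1]],
])

```text
clock: 1.48
eef_pos: [0.5302, -0.0892, 0.248]
tool_rot: [0.823, 0.569, -0.0, -0.0]
ft_force: [0.8, 0.5, -0.4]
grip_width: 0.0855
grasp_force: 0.0
```

>>> apply_moves([
  [[0, 0, -0.5, 0, 1], [0, 0, -0.5, 0, 1], [0, 0, -0.5, 0, 1], [0, 0, -0.5, 0, 1], [0, 0, 0, 0, 1], [0, 0, 0, 0, 1]],
])

```text
clock: 1.98
eef_pos: [0.5286, -0.0871, 0.1672]
tool_rot: [0.821, 0.571, -0.001, -0.001]
ft_force: [0.4, -0.3, 1.0]
grip_width: 0.0856
grasp_force: 0.0
```

```bash
python3 - <<'E'
from h import *
o=get_obs();print(o["clock"],o["eef_pos"],R.from_quat(o["tool_rot"]).as_matrix()[:,1],o["ft_force"])
f=np.load("top.npz"); im,W=f["im"],f["W"]; z=W[...,2]
hsv=cv2.cvtColor(im,cv2.COLOR_BGR2HSV)
m=(z>.108)&(z<.13)&(np.hypot(W[...,0]-.64,W[...,1]-.2135)<.095)&(hsv[...,1]<75)
P=rays("top",blob(m,(215,98)),.118); print(np.round(circ(P),4))
im,d,W=cloud("side"); cv2.imwrite("pics/s2.png",im)
E
```

```text
1.9833 [ 0.52859081 -0.08706007  0.16716808] [ 0.93726791 -0.34859066 -0.00366311] [ 0.35805915 -0.26434712  1.0197034 ]
[0.6403 0.2138 0.0855]
```

View pics/s2.png

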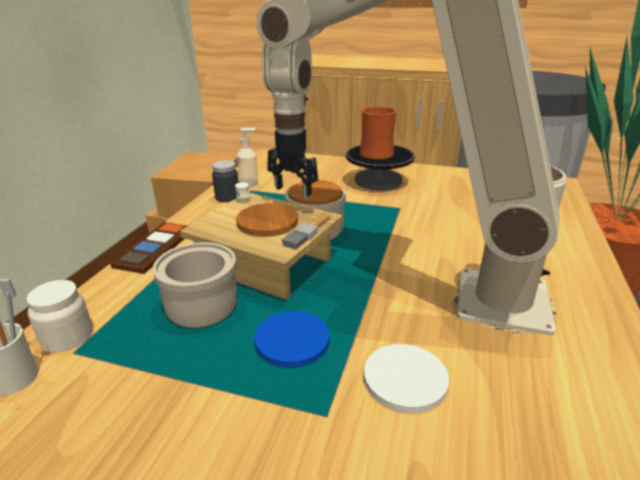

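The side picture shows the gripper just behind the lid at (295,170), with everything else undisturbed. The crock fit now gives (0.640,0.214) and r 85.5 mm, as specified. Now I'll descend and feel for the deck.

>>> apply_moves([
  [[0, 0, -0.3, 0, 1], [0, 0, -0.3, 0, 1], [0, 0, -0.1, 0, 1], [0, 0, -0.05, 0, 1], [0, 0, 0, 0, 1]],
])

```text
clock: 2.45
eef_pos: [0.5302, -0.0871, 0.1391]
tool_rot: [0.821, 0.571, 0.0, 0.0]
ft_force: [-0.1, 0.2, 0.4]
grip_width: 0.0852
grasp_force: 0.0
```

>>> apply_moves([
  [[0, 0, -0.05, 0, 1], [0, 0, -0.05, 0, 1], [0, 0, 0, 0, 1]],
])

```text
clock: 2.7
eef_pos: [0.5299, -0.0872, 0.1345]
tool_rot: [0.821, 0.571, 0.0, 0.0]
ft_force: [-0.7, -0.6, -1.2]
grip_width: 0.0856
grasp_force: 0.0
```

```bash
python3 - <<'E'
from h import *
o=get_obs(); im,d,W=cloud("wrist"); cv2.imwrite("pics/w1.png",im); print(o["eef_pos"],o["ft_force"])
E
```

```text
[ 0.52989133 -0.08722517  0.13452178] [-0.6623689  -0.64321865 -1.22394366]
```

View pics/w1.png

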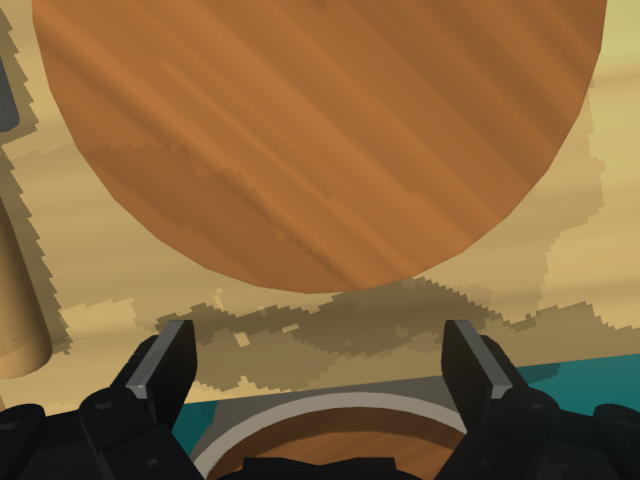

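The wrist view shows the lid's rear edge at (320,293), centred between the pads at (180,340) and (458,340). No contact yet; continuing down.

>>> apply_moves([
  [[0, 0, -0.05, 0, 1], [0, 0, -0.05, 0, 1], [0, 0, -0.05, 0, 1], [0, 0, 0, 0, 1]],
])

```text
clock: 3.08
eef_pos: [0.5294, -0.0872, 0.1277]
tool_rot: [0.821, 0.571, -0.0, -0.0]
ft_force: [-0.1, 0.5, -0.2]
grip_width: 0.0853
grasp_force: 0.0
```

>>> apply_moves([
  [[0, 0, -0.05, 0, 1], [0, 0, -0.05, 0, 1], [0, 0, 0, 0, 1]],
])

```text
clock: 3.33
eef_pos: [0.5295, -0.0872, 0.1238]
tool_rot: [0.821, 0.571, -0.0, -0.0]
ft_force: [-0.1, 0.7, 0.0]
grip_width: 0.0855
grasp_force: 0.0
```

>>> apply_moves([
  [[0, 0, -0.05, 0, 1], [0, 0, -0.05, 0, 1], [0, 0, 0, 0, 1]],
])

```text
clock: 3.58
eef_pos: [0.5299, -0.0872, 0.1228]
tool_rot: [0.821, 0.571, 0.001, 0.001]
ft_force: [-3.6, -0.4, 15.3]
grip_width: 0.0853
grasp_force: 7.5
```

The deck contact came at TCP z of about 0.123. I'll raise to leave a clearance of about 3 mm, then push gently.

>>> apply_moves([
  [[0, 0, 0.15, 0, 1], [0, 0, 0, 0, 1], [0.086, 0.235, 0, 0, 1], [0.086, 0.235, 0, 0, 1], [0.086, 0.235, 0, 0, 1], [0.086, 0.235, 0, 0, 1]],
])

```text
clock: 4.08
eef_pos: [0.5436, -0.0485, 0.1258]
tool_rot: [0.821, 0.571, -0.0, -0.0]
ft_force: [-0.4, -1.9, 0.4]
grip_width: 0.0852
grasp_force: 0.5
```

>>> apply_moves([
  [[0.086, 0.235, 0, 0, 1], [0.086, 0.235, 0, 0, 1], [0.086, 0.235, 0, 0, 1], [0.086, 0.235, 0, 0, 1], [0.086, 0.235, 0, 0, 1], [0.086, 0.235, 0, 0, 1], [0.086, 0.235, 0, 0, 1], [0, 0, 0, 0, 1]],
])

```text
clock: 4.75
eef_pos: [0.5685, 0.0183, 0.1264]
tool_rot: [0.821, 0.572, 0.001, -0.0]
ft_force: [0.5, 0.2, -0.2]
grip_width: 0.0853
grasp_force: 0.0
```

```bash
python3 - <<'E'
from h import *
o=get_obs(); print(o["clock"],o["eef_pos"],o["ft_force"])
im,d,W=cloud("top"); cv2.imwrite("pics/t3.png",im[50:300,130:530])
b,g,r=[im[...,i].astype(int) for i in range(3)]
m=(r-b>55)&(g<0.72*r)
h=blob(m,(300,155)); print(cv2.boundingRect(h),np.round(circ(rays("top",h,.137)),4))
E
```

```text
4.75 [0.56846231 0.01825819 0.1263824 ] [ 0.52081283  0.22964028 -0.23500015]
(0, 0, 640, 480) [0.4964 0.0443 0.7213]
```

View pics/t3.png

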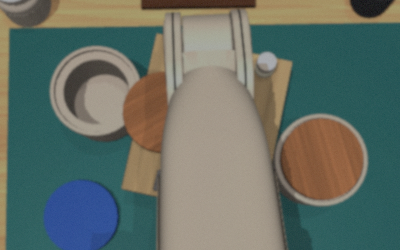

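The top crop shows the lid at (150,112), partly under the arm, sliding squarely towards the crock at (97,92). The other things are in place. Continuing.

>>> apply_moves([
  [[0.086, 0.235, 0, 0, 1], [0.086, 0.235, 0, 0, 1], [0.086, 0.235, 0, 0, 1], [0.086, 0.235, 0, 0, 1], [0.086, 0.235, 0, 0, 1], [0.086, 0.235, 0, 0, 1], [0.086, 0.235, 0, 0, 1], [0, 0, 0, 0, 1]],
])

```text
clock: 5.47
eef_pos: [0.5926, 0.0843, 0.1264]
tool_rot: [0.82, 0.572, 0.001, -0.0]
ft_force: [-0.1, -0.3, 1.1]
grip_width: 0.0856
grasp_force: 0.0
```

```bash
cat >> h.py <<'E'
def arcfit(step=""):
    from scipy.optimize import least_squares
    o=get_obs(); im,d,W=cloud("top")
    b,g,r=[im[...,i].astype(int) for i in range(3)]
    m=((r-b>55)&(g<0.72*r)); m[:, :185]=0; m[:,345:]=0; m[:80]=0; m[215:]=0
    n,l,s,_=cv2.connectedComponentsWithStats(cv2.morphologyEx(m.astype(np.uint8),cv2.MORPH_OPEN,np.ones((3,3))))
    k=1+s[1:,4].argmax(); c=max(cv2.findContours((l==k).astype(np.uint8),0,cv2.CHAIN_APPROX_NONE)[0],key=len)[:,0]
    P=rays("top",c,.137)[:,:2]
    p0=np.array([o["eef_pos"][0]+.025,o["eef_pos"][1]+.068]); e=np.array([.345,.939])
    P=P[(P-p0)@e>.02]
    f=least_squares(lambda q:np.hypot(*(P-q).T)-.0735,p0,loss="soft_l1",f_scale=.001)
    print(o["clock"],o["eef_pos"],o["ft_force"],"pred",p0,"fit",f.x,len(P),np.sqrt(np.mean(f.fun**2)),s[k])
    return im
E
python3 - <<'E'
from h import *
arcfit()
E
```

```text
5.4667 [0.59258417 0.08434407 0.12638469] [-0.07149936 -0.34661565  1.06317232] pred [0.61758417 0.15234407] fit [0.61771087 0.14879834] 128 0.016366380779317288 [218 118  22  63 925]
```

>>> apply_moves([
  [[0.086, 0.235, 0, 0, 1], [0.086, 0.235, 0, 0, 1], [0.086, 0.235, 0, 0, 1], [0.045, 0.12, 0, 0, 1], [0.045, 0.12, 0, 0, 1], [0.045, 0.12, 0, 0, 1], [0, 0, 0, 0, 1]],
])

```text
clock: 6.1
eef_pos: [0.6078, 0.1258, 0.1263]
tool_rot: [0.821, 0.571, 0.0, -0.0]
ft_force: [0.6, 0.3, -0.2]
grip_width: 0.0855
grasp_force: 0.0
```

>>> apply_moves([
  [[0.03, 0.08, 0, 0, 1], [0.03, 0.08, 0, 0, 1], [0.03, 0.08, 0, 0, 1], [0, 0, 0, 0, 1], [0, 0, 0, 0, 1]],
])

```text
clock: 6.52
eef_pos: [0.6105, 0.1337, 0.1259]
tool_rot: [0.821, 0.571, -0.001, 0.0]
ft_force: [-1.5, -2.5, -0.1]
grip_width: 0.0853
grasp_force: 1.6
```

```bash
python3 - <<'E'
from h import *
im=arcfit(); a=im[60:240,150:350]; b,_,_=cloud("side"); b=b[150:350,100:400]; o=get_obs()
w,_,_=cloud("wrist")
cv2.imwrite("pics/c4.png",np.vstack([np.hstack([cv2.resize(a,(400,300)),cv2.resize(b,(400,300))]),np.hstack([cv2.resize(w,(400,300)),np.zeros((300,400,3),np.uint8)])]))
E
```

```text
Traceback (most recent call last):
  File "h.py", line 32, in arcfit
    k=1+s[1:,4].argmax(); c=max(cv2.findContours((l==k).astype(np.uint8),0,cv2.CHAIN_APPROX_NONE)[0],key=len)[:,0]
        ~~~~~~~~~~~~~~^^
ValueError: attempt to get argmax of an empty sequence
```

```bash
cat > v.py <<'E'
from h import *; import sys
a,_,_=cloud("top"); b,_,_=cloud("side"); w,_,_=cloud("wrist")
cv2.imwrite(sys.argv[1],np.vstack([np.hstack([cv2.resize(a[60:240,150:350],(400,300)),cv2.resize(b[170:350,100:340],(400,300))]),np.hstack([cv2.resize(w,(400,300)),np.zeros((300,400,3),np.uint8)])]))
E
python3 v.py pics/c4.png
```

```text
(no output)
```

View pics/c4.png

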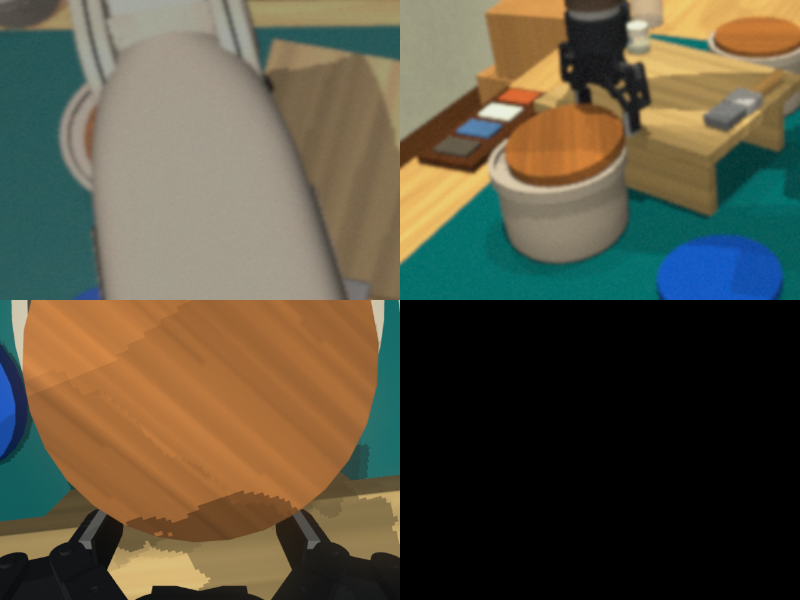

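The side panel shows the leading edge dipped into the recess and the trailing edge still on the lip. The wrist panel shows the lid cradled centrally. Pushing the last 12 mm slowly.

>>> apply_moves([
  [[0.02, 0.06, 0, 0, 1], [0.02, 0.06, 0, 0, 1], [0.02, 0.06, 0, 0, 1], [0, 0, 0, 0, 1]],
])

```text
clock: 7.05
eef_pos: [0.6113, 0.1366, 0.1253]
tool_rot: [0.822, 0.569, -0.005, 0.002]
ft_force: [-3.0, -13.7, 2.1]
grip_width: 0.0854
grasp_force: 7.7
```

>>> apply_moves([
  [[0.02, 0.05, 0, 0, 1], [0.02, 0.05, 0, 0, 1], [0, 0, 0, 0, 1], [0, 0, 0, 0, 1]],
])

```text
clock: 7.38
eef_pos: [0.612, 0.137, 0.1252]
tool_rot: [0.822, 0.569, -0.007, 0.005]
ft_force: [-7.9, -23.4, 3.6]
grip_width: 0.0855
grasp_force: 11.1
```

```bash
python3 v.py pics/c5.png
```

```text
(no output)
```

View pics/c5.png

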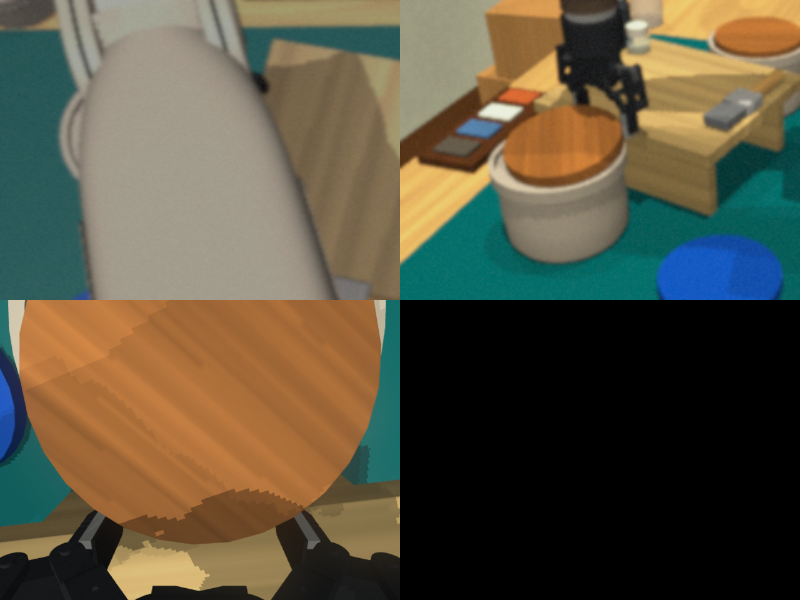

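The push force rose to 25 N with no progress, so I need the actual lid pose from depth.

```bash
cat >> h.py <<'E'
def lid3d():
    for n in("side","wrist"):
        o=get_obs(); im,d,W=cloud(n)
        if W is None:
            c=imaging.get_calibration(n);K=np.array(c["camera_matrix"]);H=np.array(c["hand_eye"])
            v,u=np.mgrid[0:480,0:640];P=np.stack([(u-K[0,2])/K[0,0]*d,(v-K[1,2])/K[1,1]*d,d],-1)
            W=(P@H[:3,:3].T+H[:3,3])@R.from_quat(o["tool_rot"]).as_matrix().T+o["eef_pos"]
        b,g,r=[im[...,i].astype(int) for i in range(3)]
        m=(r-b>50)&(g<(.75 if n=="wrist" else .72)*r)&(np.hypot(W[...,0]-.64,W[...,1]-.21)<.1)&(W[...,2]>.11)&(W[...,2]<.16)
        m=cv2.morphologyEx(m.astype(np.uint8),cv2.MORPH_OPEN,np.ones((3,3)))
        P=W[m>0]; A=np.c_[P[:,:2]-[.64,.214],np.ones(len(P))]; k=np.ones(len(P),bool)
        for _ in range(4):
            s=np.linalg.lstsq(A[k],P[k,2],rcond=None)[0]; e=P[:,2]-A@s; k=np.abs(e)<.004
        Q=P[k]; H=cv2.convexHull(Q[:,:2].astype(np.float32))[:,0]
        print(n,len(P),k.sum(),"plane slope x,y,z0",np.round(s,4),"rms",e[k].std().round(4),"circ",np.round(circ(H),4),"slope along/perp",(s[:2]@[.345,.939]).round(4),(s[:2]@[.939,-.345]).round(4))
        if n=="side":  # crock lip
            hs=cv2.cvtColor(im,cv2.COLOR_BGR2HSV)
            q=W[(hs[...,1]<60)&(np.abs(W[...,2]-.118)<.004)&(np.abs(np.hypot(W[...,0]-.64,W[...,1]-.214)-.0815)<.007)]
            print("lip",len(q),circ(q) if len(q)>20 else "")
E
python3 -c "
from h import *
lid3d();o=get_obs();print(o['eef_pos'],o['ft_force'])"
```

```text
side 2653 2395 plane slope x,y,z0 [-0.0325 -0.1294  0.1342] rms 0.0011 circ [0.637  0.2056 0.0746] slope along/perp -0.1327 0.0141
lip 364 (np.float64(0.6393199373708882), np.float64(0.21749662559565572), np.float64(0.08079109159045071))
wrist 186795 186785 plane slope x,y,z0 [-0.0347 -0.1269  0.1356] rms 0.0006 circ [0.6363 0.2048 0.0733] slope along/perp -0.1311 0.0112
[0.6119835  0.13699062 0.12518015] [ -8.48786838 -21.7342801    2.36204248]
```

The lid tilts 0.13 rad with its tail about 9 mm in the air: its front bottom edge is butted against the ledge's inner edge. I'll back off to let it settle, then look.

>>> apply_moves([
  [[-0.08, -0.22, 0, 0, 1], [-0.12, -0.33, 0, 0, 1], [-0.12, -0.33, 0, 0, 1], [0, 0, 0, 0, 1], [0, 0, 0, 0, 1]],
])

```text
clock: 8.05
eef_pos: [0.6024, 0.1099, 0.1269]
tool_rot: [0.821, 0.57, 0.001, -0.0]
ft_force: [0.1, 0.7, 0.3]
grip_width: 0.0854
grasp_force: 0.0
```

```bash
python3 -c "
from h import *
lid3d();o=get_obs();print(o['eef_pos'],o['ft_force'])"
```

```text
side 2595 2327 plane slope x,y,z0 [-0.0207 -0.0942  0.1328] rms 0.0011 circ [0.6373 0.2051 0.0745] slope along/perp -0.0956 0.0131
lip 336 (np.float64(0.6392857623050795), np.float64(0.21721826706520356), np.float64(0.08111776578920178))
wrist 135998 135983 plane slope x,y,z0 [-0.0235 -0.0919  0.1341] rms 0.0006 circ [0.6355 0.2028 0.0724] slope along/perp -0.0944 0.0096
[0.60263483 0.11073883 0.12677002] [-0.66844243  0.09307955  0.39826122]
```

Released, it settles at the natural 0.095 rad with the front on the ledge. I'll push again from higher on the rear face, moving forward and down together. The pad friction then carries the tail down and unloads the front.

>>> apply_moves([
  [[0, 0, 0.23, 0, 1], [0.09, 0.24, 0, 0, 1], [0.09, 0.24, 0, 0, 1], [0.045, 0.12, 0, 0, 1], [0, 0, 0, 0, 1]],
])

```text
clock: 8.57
eef_pos: [0.6119, 0.1359, 0.1355]
tool_rot: [0.821, 0.572, 0.0, 0.0]
ft_force: [-0.6, 0.6, 0.7]
grip_width: 0.0853
grasp_force: 0.1
```

>>> apply_moves([
  [[0.02, 0.055, -0.02, 0, 1], [0.02, 0.055, -0.06, 0, 1], [0.02, 0.055, -0.06, 0, 1], [0.02, 0.055, -0.06, 0, 1], [0, 0, 0, 0, 1]],
])

```text
clock: 8.98
eef_pos: [0.6141, 0.1434, 0.1267]
tool_rot: [0.821, 0.571, -0.0, -0.001]
ft_force: [-0.3, -0.4, 0.3]
grip_width: 0.0855
grasp_force: 0.1
```

```bash
python3 -c "
from h import *
lid3d();o=get_obs();print(o['eef_pos'],o['ft_force'])"
```

```text
side 2559 2330 plane slope x,y,z0 [-0.0025 -0.0612  0.1321] rms 0.0011 circ [0.6401 0.2122 0.0752] slope along/perp -0.0584 0.0188
lip 303 (np.float64(0.639002262864433), np.float64(0.21764691516019477), np.float64(0.08095540819687419))
wrist 168197 168197 plane slope x,y,z0 [-0.0054 -0.059   0.1334] rms 0.0006 circ [0.6385 0.211  0.073 ] slope along/perp -0.0573 0.0153
[0.61413708 0.14332111 0.12690576] [ 0.49370513  0.29506846 -0.15999952]
```

That worked: the centre is about 2.5 mm short and the slope has dropped to 0.058. A few more millimetres.

>>> apply_moves([
  [[0.015, 0.04, 0, 0, 1], [0.015, 0.04, -0.02, 0, 1], [0.01, 0.03, -0.02, 0, 1], [0, 0, 0, 0, 1], [0, 0, 0, 0, 1]],
])

```text
clock: 9.5
eef_pos: [0.616, 0.1475, 0.1259]
tool_rot: [0.821, 0.571, 0.0, -0.0]
ft_force: [-0.4, -0.8, -0.6]
grip_width: 0.0851
grasp_force: 0.5
```

```bash
python3 -c "
from h import *
lid3d();o=get_obs();print(o['eef_pos'],o['ft_force'])"
```

```text
side 2362 2204 plane slope x,y,z0 [ 0.0038 -0.0031  0.1278] rms 0.0011 circ [0.6411 0.2162 0.0751] slope along/perp -0.0016 0.0047
lip 290 (np.float64(0.6386738776885876), np.float64(0.21867940690197119), np.float64(0.08048816753685051))
wrist 158649 158649 plane slope x,y,z0 [0.     0.0004 0.129 ] rms 0.0006 circ [0.64   0.2153 0.0736] slope along/perp 0.0004 -0.0001
[0.61599183 0.14746891 0.12591944] [-0.09144703 -0.37586844  0.33106653]
```

It dropped in, level with its top at about 0.128. Backing off and rising clear.

>>> apply_moves([
  [[-0.08, -0.22, 0, 0, 1], [-0.12, -0.33, 0, 0, 1], [-0.12, -0.33, 0.1, 0, 1], [0, 0, 0.7, 0, 1], [0, 0, 0.9, 0, 1], [0, 0, 0.9, 0, 1], [0, 0, 0, 0, 1], [0, 0, 0, 0, 1]],
])

```text
clock: 10.27
eef_pos: [0.6045, 0.111, 0.2338]
tool_rot: [0.822, 0.57, 0.003, 0.002]
ft_force: [-0.1, 0.8, -1.0]
grip_width: 0.085
grasp_force: 0.0
```

```bash
python3 v.py pics/c6.png; python3 -c "
from h import *
lid3d();o=get_obs();print(o['clock'],o['eef_pos'],o['ft_force'])"
```

```text
side 2357 2187 plane slope x,y,z0 [ 0.0026 -0.0011  0.1278] rms 0.001 circ [0.6414 0.2161 0.0751] slope along/perp -0.0001 0.0028
lip 301 (np.float64(0.6387111951654441), np.float64(0.21853144745808345), np.float64(0.08058697162635166))
wrist 45606 45606 plane slope x,y,z0 [-1.000e-04  5.000e-04  1.291e-01] rms 0.0007 circ [0.64   0.2146 0.0726] slope along/perp 0.0004 -0.0002
10.5167 [0.6021148  0.11156855 0.22818235] [-0.1276833   0.61956782 -0.43552201]
```

View pics/c6.png

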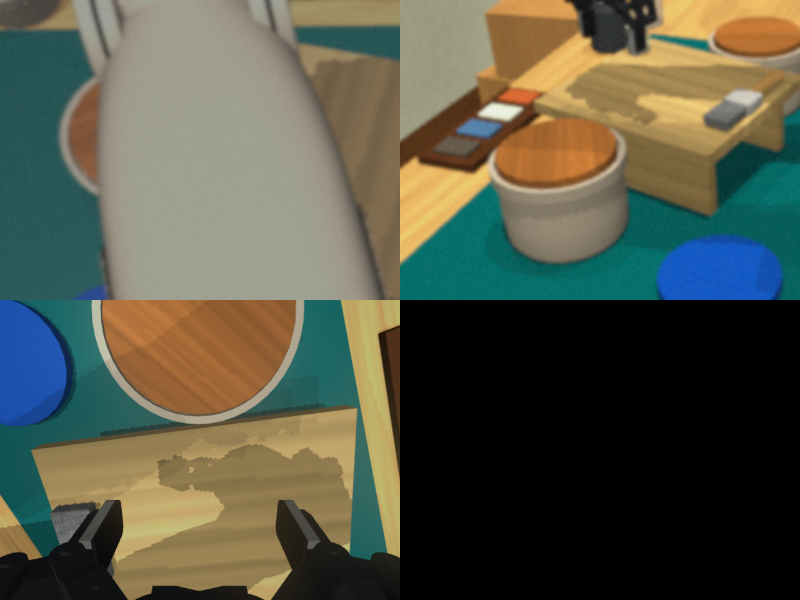

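The side and wrist panels show the lid seated level inside the crock's rim, top at z 0.128 and slope below 0.003. The gripper is clear of everything.

```bash
python3 -c "
from h import *
print(order.job_done())"
```

```text
the job is handed in; nothing more can be done
None
```

The lid is on the open crock's ledge, level and within about 3 mm of its axis by camera, the gripper is clear of everything, and the job was handed in at about 10.5 s; no verdict was returned.

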